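# Unlock and release the vacuum clamp in the violin workshop

## Robot

A 7-joint arm with a two-finger parallel gripper is mounted at the origin on the work surface. World frame = base frame: x ahead of the robot, y to its left, z up, the work surface at z = 0. Lengths are in m, angles in rad, forces in N, time in s.
With the tool pointing down it reaches from about 0.425 to 0.95 m from the base axis. Payload 4.7 kg.
Tool frame: the origin (TCP) lies between the finger pads; the fingertips stand 22 mm ahead of it and the grasp point (between the pads) lies 3 mm ahead of it (env.nose_length is the distance from the TCP to the fingertips, in m); z points along the fingers, y is the line along which they close (so a half turn about z gives the same grasp; the last joint's range is limited). The gripper opens to 85 mm and grips with 20 to 120 N. Pads are 22 mm wide; open, the fingers measure 114 mm over their backs; the gripper's body (76 mm by 85 mm) begins 54 mm behind the grasp point. The pads swing forward as they close: fully open they stand 13 mm farther back than shut.
Start: joints at [1.265, 0.469, -0.049, 1.532, 0.024, 1.141, -0.082], TCP at [0.185, -0.649, 0.228] pointing down, gripper open.
Joint ranges: [-2.59, 2.59], [-0.33, 1.99], [-1.39, 1.29], [0.1, 2.45], [-1.04, 4.18], [0.21, 1.99], [-2.66, 2.66]. Speed limits (rad/s): [2.57, 2.57, 3.14, 3.14, 3.14, 3.14, 3.14].

## Interface

Orientations are given as a unit quaternion [x, y, z, w].
In Python, from cell import env gives the robot as it stands.
- The arm moves only by the tool servo_tool, never from a script. Its arguments are lists of equal length, an entry for each row: "dr": the turn, a rotation vector about the tool's x, y, z in degrees, a list of three; "linear": the shift along the tool's x, y, z in cm, a list of three; "claw": the finger opening in cm, from 0 to 8.54. A call has 1 to 12 rows; each row shifts and turns the commanded pose from where the row before left it, along the tool's axes as they then stand; what a row does not reach is not made up. A row lasts 1/10 s, in which the tool goes at most 50 mm and 8.59 degrees, less where a joint would pass 70% of its speed; a pose out of reach is approached as far as the arm can. A call is refused whole if a number of a shift passes 5 or a number of a turn 8.59, either way. A call with a gripper value outside its range is refused whole. The fingers move at their own pace and stop on an object; "newtons" is the grip in N (left out, the last holds). Time passes only in rows, so rows that do not move let the fingers close. It gives the time, the measured TCP pose, the force, the opening and the grip force at its end, in the units of the state.
- env.get_state(): the state, without advancing time (a new reading comes with each control period).
- env.camera(name): name is "side" or "top" or "wrist"; returns the picture (400x640x3 uint8, red, green, blue); there is no depth.
- env.camera_params(name): a dict with "camera_matrix" (3x3 intrinsics, pixels), "distortion" ([k1, k2, p1, p2, k3] as OpenCV has them; the pictures are not rectified), "eye" and "attitude" of the camera in the world. Camera axes: x right, y up, looking along -z (the intrinsics and any distortion apply to the point x, -y, -z); pixel columns grow to the right and rows downward; lengths in m; the calibration is good to about 2 mm. A picture is of the moment at which its call begins: read the wrist's pose just before it. camera_params takes no time and is no camera call; for the wrist camera it gives the pose at the moment of the call.
- env.sign_off(): hands the job in; it is judged then, once.
The state is a dict: "clock": time; "joint_pos": joint angles; "qvel": joint speeds; "joint_torque": joint torques, N m; "ee_pos": TCP position; "orientation": TCP orientation; "ft_force": force on the tool from outside, world axes, zero at the start; "torque": the same for the moment, N m; "finger_gap": finger opening in m; "grip_force": force on a finger pad.
Only numpy, scipy, OpenCV 4.12 (cv2) and the standard library are available. Lean on these libraries where they do the work, as an engineer would, in place of code of your own. Each camera call takes 0.05 s, during which the arm holds its last target. There are 200 camera calls.

## Task

The violin neck with its carved scroll on the green clamping station is finished. Slide that station's yellow safety catch fully aside, then press the red release button it uncovered all the way down and let it spring back, leaving the catch open. Leave the blue station's catch where it is.

Things in the scene. Friction and masses are not known exactly. Their poses are not given: they have to be found in the camera images.
- green_station: Fixed green box 120 (x) x 200 (y) x 60 mm high; origin at its underside's centre, on the table. +y is its long axis, the way the catch opens. The button's axis is at y = -45 mm. Beyond the box (+x) the violin neck lies on a clamp, no nearer than 85 mm to the line of the fin and button and no higher than 95 mm. Guide rails on the box, 40 mm either side of the button along x, end 66 mm above the table.
- green_catch_fin (a point): Centre of the black upright fin on the yellow catch, 104 mm above the table: 12 mm thick (y), 40 mm long (x), 15 mm from here up to its top and down to the catch's plate. The catch is a hood 92 (x) x 66 mm (y) centred under the fin. It slides only along +y, 80 mm from closed (fin right over the button) to fully open; starts 0 to 12 mm open; 1.5 N friction, stays where left. Axes as the station's.
- green_button_top (a point): Top centre of the red round button, 36 mm across, facing up, 80 mm above the table, hidden at first under the catch, 4 mm below its plate. It goes down 6 mm to a stop; its spring takes 1.2 N to start and 4.8 N at the bottom, and returns it when let go. With the catch fully open the hood's nearest edge is 47 mm from the button's centre, towards +y. Axes as the station's.
- blue_catch_fin (a point): The same point on the black fin of the blue station's yellow catch: an identical mechanism on a blue box, with a plain rough wooden block on its clamp. Not to be moved.

How it is judged:
By the outcome, as a careful person would: the job done as asked, in the order asked, and still so for the second after the job is handed in, with the robot touching nothing.
It also fails if it takes over 37 s, if anything falls off the work surface, if the arm or the gripper's body presses on something with over 40 N, if the wrist force passes 120 N, or if a joint passes its speed limit or range.

## Working session

There is one attempt and no reset: what is moved stays moved. The work goes in short steps, Python scripts to look and compute and a tool call to move; the robot and the scene stay as the last step left them, time stands still between calls to the robot, and variables do not carry over. Pictures are saved under pics/ and viewed, at most 10 in all, crops included, and the job is handed in when it is done.

Besides the shell and the picture viewer there is one more tool, called after "Emit:" as name(argument=value, ...) on one line, values as JSON. servo_tool: Moves the arm, as the interface text tells. Its arguments: {"type":"object","properties":{"dr":{"type":"array","items":{"type":"array","items":{"type":"number"}}},"linear":{"type":"array","items":{"type":"array","items":{"type":"number"}}},"claw":{"type":"array","items":{"type":"number"}},"newtons":{"type":"number"}},"required":["dr","linear","claw"]}

```bash
mkdir -p pics; python3 - <<'E'
from cell import env
import cv2,numpy as np
s=env.get_state();print({k:np.round(s[k],3).tolist() for k in('clock','ee_pos','orientation','finger_gap')})
for n in("top","side"):
    p=env.camera_params(n);print(n,p)
    cv2.imwrite(f"pics/{n}0.png",env.camera(n)[:,:,::-1])
E
```

```text
{'clock': 0.0, 'ee_pos': [0.184, -0.649, 0.227], 'orientation': [0.99, 0.138, -0.0, -0.001], 'finger_gap': 0.086}
top {'camera_matrix': array([[376.19590215,   0.        , 320.79898901],
       [  0.        , 376.19590215, 197.89642299],
       [  0.        ,   0.        ,   1.        ]]), 'distortion': array([-0.0302211,  0.       ,  0.       ,  0.       ,  0.       ]), 'eye': array([ 0.46405033, -0.02510107,  0.74825918]), 'attitude': array([-0.03857416,  0.049493  ,  0.7148678 , -0.69643844])}
side {'camera_matrix': array([[371.98400258,   0.        , 317.96583162],
       [  0.        , 371.98400258, 198.17250286],
       [  0.        ,   0.        ,   1.        ]]), 'distortion': array([-0.08248249,  0.        ,  0.        ,  0.        ,  0.        ]), 'eye': array([0.1068119 , 0.48821621, 0.46875422]), 'attitude': array([-0.18309988,  0.47225158,  0.81286971, -0.28756861])}
```

View pics/top0.png

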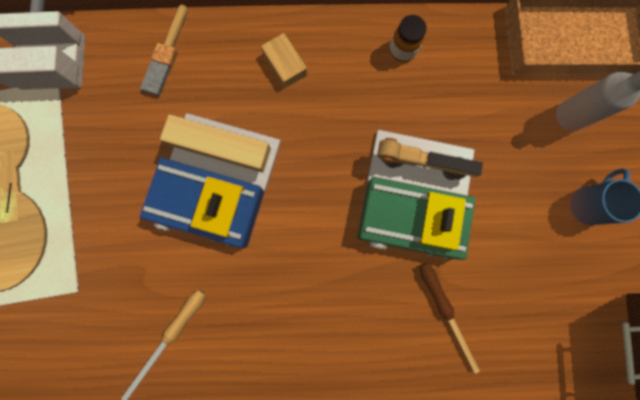

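View pics/side0.png

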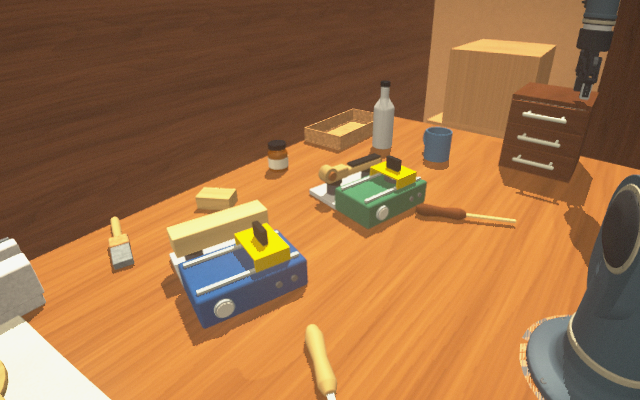

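The top view shows the green station, carrying the scroll neck, around (417,217). Its fin is at (447,219), and the rails run left, which is roughly world +y. The side view confirms this, with its fin at (394,163). Next I'll measure the fin, plate and rails.

```bash
cat > h.py <<'E'
import cv2,numpy as np
from scipy.spatial.transform import Rotation as R
def ray(p,uv):
    K,d=np.array(p["camera_matrix"]),np.array(p["distortion"])
    n=cv2.undistortPoints(np.float64(uv).reshape(-1,1,2),K,d).reshape(-1,2)
    v=np.c_[n[:,0],-n[:,1],-np.ones(len(n))]
    return np.array(p["eye"]),R.from_quat(p["attitude"]).apply(v)
def plane(p,uv,z):
    e,v=ray(p,uv); return e+v*((z-e[2])/v[:,2])[:,None]
def cross(p,a,q,b):
    e,v=ray(p,[a]);f,w=ray(q,[b]);v,w=v[0],w[0]
    s=np.linalg.lstsq(np.c_[v,-w],f-e,rcond=None)[0]
    A,B=e+v*s[0],f+w*s[1];return (A+B)/2,np.linalg.norm(A-B)
def cen(m):
    M=cv2.moments(m,True);return M['m10']/M['m00'],M['m01']/M['m00']
E
python3 - <<'E'
from cell import env
from h import *
P={n:env.camera_params(n) for n in("top","side")}
C={}
for n,(u,v,r) in {"top":(447,219,30),"side":(394,165,30)}.items():
    im=cv2.imread(f"pics/{n}0.png");hsv=cv2.cvtColor(im,cv2.COLOR_BGR2HSV)
    w=np.zeros(im.shape[:2],np.uint8);w[v-r:v+r,u-r:u+r]=1
    y=cv2.inRange(hsv,(22,150,90),(35,255,255))*w
    # fin: dark region near the yellow
    ww=np.zeros_like(w);rr=16;ww[v-rr:v+rr,u-rr:u+rr]=1
    k=(hsv[:,:,2]<75).astype(np.uint8)*ww
    c=max(cv2.findContours(y,0,1)[0],key=cv2.contourArea)
    C[n]=cen(k);print(n,"fin",C[n],k.sum(),"yel",cv2.minAreaRect(c))
    if n=="top":
        b=cv2.boxPoints(cv2.minAreaRect(c));print("plate corners z.089\n",plane(P[n],b,.089).round(4))
    cv2.imwrite(f"pics/{n}1.png",cv2.resize(im[v-40:v+40,u-100:u+60],None,fx=5,fy=5,interpolation=cv2.INTER_CUBIC))
print("fin tri",cross(P["top"],C["top"],P["side"],C["side"]), plane(P["top"],[C["top"]],.104),plane(P["side"],[C["side"]],.104))
E
```

```text
top fin (446.1698113207547, 219.75) 212 yel ((442.9136962890625, 220.5084228515625), (39.2900276184082, 53.76863098144531), 8.471144676208496)
plate corners z.089
 [[ 0.4605 -0.207   0.089 ]
 [ 0.554  -0.2267  0.089 ]
 [ 0.5419 -0.2961  0.089 ]
 [ 0.4484 -0.2751  0.089 ]]
side fin (393.25, 163.5) 4 yel ((392.2633361816406, 174.06805419921875), (46.53846740722656, 23.923078536987305), 22.61986541748047)
fin tri (array([ 0.50104805, -0.25256983,  0.10184226]), np.float64(0.00048169462478924135)) [[ 0.50112588 -0.25167552  0.104     ]] [[ 0.49856111 -0.24840108  0.104     ]]
```

View pics/top1.png

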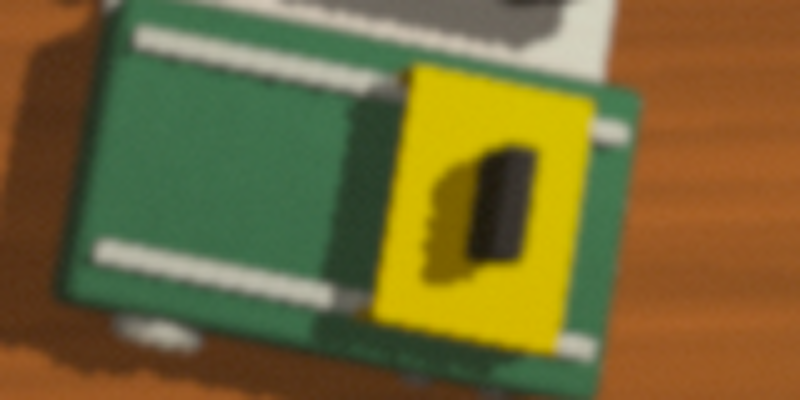

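View pics/side1.png

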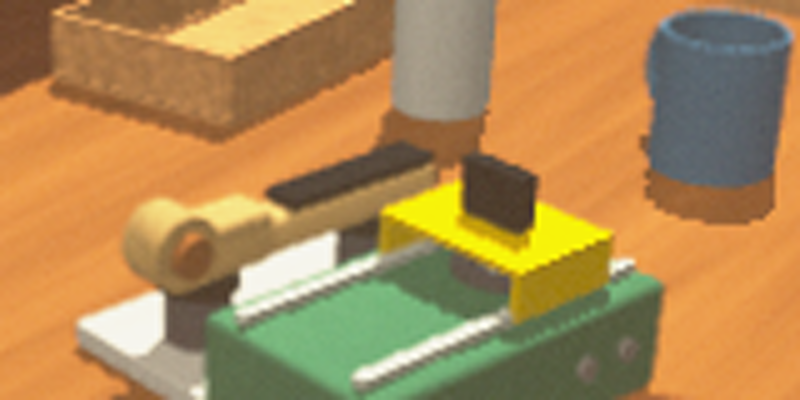

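The top crop shows the plate as a clean quad from about (410,65) to (595,100) to (560,355) to (375,320), with the fin at its centre. The side crop shows the upright fin on the plate and the catch nearly closed. The plate centre and fin triangulation agree: about (0.501, -0.252), z 0.102 measured against 0.104 expected. I'll check the yaw and button position using the rails and box edges.

```bash
python3 - <<'E'
from cell import env
from h import *
P=env.camera_params("top")
f=lambda a:np.array(a)/5+[347,179]
r=plane(P,f([(140,38),(625,133),(100,250),(590,347)]),.066)
for a,b in((0,1),(2,3)):
    d=r[a]-r[b];print("rail len",np.linalg.norm(d),"y-axis yaw",np.degrees(np.arctan2(-d[0],d[1])))
mid=r.mean(0);print("rail mid",mid)
im=cv2.imread("pics/top0.png");hsv=cv2.cvtColor(im,cv2.COLOR_BGR2HSV)
w=np.zeros(im.shape[:2],np.uint8);w[170:265,355:480]=1
g=cv2.inRange(hsv,(60,90,60),(85,255,255))*w
c=np.vstack([x for x in cv2.findContours(g,0,1)[0] if cv2.contourArea(x)>30])
b=plane(P,cv2.boxPoints(cv2.minAreaRect(c)),.06);print("box",b.round(4),b.mean(0).round(4))
yaw=np.radians(-12);ey=np.array([-np.sin(yaw),np.cos(yaw)]);ex=np.array([ey[1],-ey[0]])
fin=np.array([.5012,-.2515])
for n,o in(("railmid",mid[:2]),("box",b.mean(0)[:2])):
    q=fin-o;print(n,"fin in station x,y",q@ex,q@ey)
E
```

```text
rail len 0.18228720492478107 y-axis yaw -12.597119286081314
rail len 0.18159241578277457 y-axis yaw -12.751057935623075
rail mid [ 0.50916338 -0.21681381  0.066     ]
box [[ 0.475  -0.1047  0.06  ]
 [ 0.5862 -0.1316  0.06  ]
 [ 0.5419 -0.326   0.06  ]
 [ 0.4315 -0.2951  0.06  ]] [ 0.5087 -0.2143  0.06  ]
railmid fin in station x,y -0.0005776939516400841 -0.03558389209152482
box fin in station x,y 0.00042408970275874995 -0.037914989757620865
```

Emit:
servo_tool(dr=[[0, 0, 7.1], [0, 0, 7.1], [0, 0, 7.1], [0, 0, 7.1], [0, 0, 0]], linear=[[0, 0, -0.8], [0, 0, -0.8], [0, 0, -0.8], [0, 0, -0.6], [0, 0, 0]], claw=[0, 0, 0, 0, 0])

```text
clock: 0.6
ee_pos: [0.1847, -0.6495, 0.2587]
orientation: [0.994, -0.109, 0.0, 0.001]
ft_force: [0.8, -0.6, 0.3]
finger_gap: 0.0124
grip_force: 0.0
```

Emit:
servo_tool(dr=[[0, 0, 0], [0, 0, 0], [0, 0, 0], [0, 0, 0], [0, 0, 0], [0, 0, 0], [0, 0, 0], [0, 0, 0], [0, 0, 0], [0, 0, 0], [0, 0, 0], [0, 0, 0]], linear=[[1.9, -3.5, 0], [1.9, -3.5, 0], [1.9, -3.5, 0], [1.9, -3.5, 0], [1.9, -3.5, 0], [1.9, -3.5, 0], [1.9, -3.5, 0], [1.9, -3.5, 0], [1.9, -3.5, 0], [1.9, -3.5, 0], [1.9, -3.5, 0], [0, 0, 0]], claw=[0, 0, 0, 0, 0, 0, 0, 0, 0, 0, 0, 0])

```text
clock: 1.8
ee_pos: [0.4763, -0.3123, 0.2577]
orientation: [0.995, -0.102, 0.001, -0.002]
ft_force: [-0.3, 1.8, 0.1]
finger_gap: 0.0002
grip_force: 0.0
```

```bash
python3 - <<'E'
from cell import env
from h import *
s=env.get_state();T=R.from_quat(s['orientation'])
print(s['clock'],s['ee_pos'],s['finger_gap'],s['ft_force'],env.nose_length)
print(T.as_matrix().round(3))
print("to standoff, cm tool:",T.inv().apply(np.array([.4925,-.2905,.119])-s['ee_pos'])*100)
cv2.imwrite("pics/top2.png",env.camera("top")[:,:,::-1])
E
```

```text
1.8 [ 0.47633152 -0.31230009  0.25769375] 0.00015870118755388437 [-0.34380436  1.76308351  0.12500193] 0.022
[[ 0.979 -0.204  0.002]
 [-0.204 -0.979  0.004]
 [ 0.001 -0.004 -1.   ]]
to standoff, cm tool: [ 1.12585381 -2.41081948 13.87971932]
```

Emit:
servo_tool(dr=[[0, 0, 0], [0, 0, 0], [0, 0, 0], [0, 0, 0], [0, 0, 0], [0, 0, 0], [0, 0, 0], [0, 0, 0]], linear=[[0.8, -1.6, 0], [0, 0, 3], [0, 0, 3], [0, 0, 3], [0, 0, 2.5], [0, 0, 1.5], [0, 0, 0], [0, 0, 0]], claw=[0, 0, 0, 0, 0, 0, 0, 0])

```text
clock: 2.65
ee_pos: [0.4828, -0.3061, 0.1283]
orientation: [0.994, -0.11, -0.0, 0.0]
ft_force: [1.0, -0.1, -0.2]
finger_gap: -0.0001
grip_force: 0.0
```

```bash
python3 - <<'E'
from cell import env
from h import *
s=env.get_state();T=R.from_quat(s['orientation'])
print(s['clock'],s['ee_pos'],s['ft_force'])
print(T.as_matrix().round(3))
print("to fin, cm tool:",T.inv().apply(np.array([.501,-.2515,.119])-s['ee_pos'])*100)
a=env.camera("top")[170:270,350:500,::-1];b=env.camera("side")[110:230,310:460,::-1]
cv2.imwrite("pics/c3.png",np.vstack([cv2.resize(a,(450,300)),cv2.resize(b,(450,300))]) if 0 else np.hstack([cv2.resize(a,(400,267)),cv2.resize(b,(400,267))]))
E
```

```text
2.65 [ 0.48276443 -0.30608619  0.1282626 ] [ 0.98137069 -0.13173951 -0.20195594]
[[ 0.976 -0.218 -0.001]
 [-0.218 -0.976 -0.   ]
 [-0.     0.    -1.   ]]
to fin, cm tool: [ 0.59188858 -5.72510792  0.92339014]
```

View pics/c3.png

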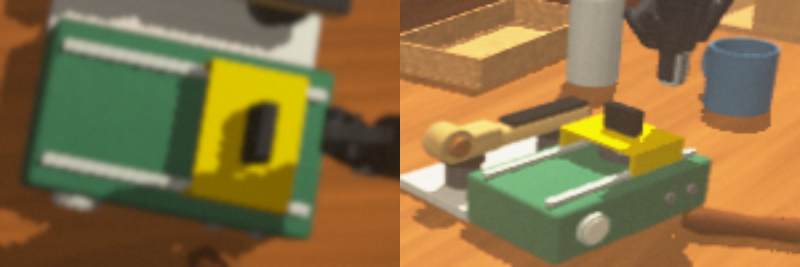

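The tool is beside the fin on its -y side (tool at right in the top crop, fin at (262,132)), with nothing touched. I'll lower it, align it and push along +y.

Emit:
servo_tool(dr=[[0, 0, 0], [0, 0, 0], [0, 0, 0], [0, 0, 0], [0, 0, 0], [0, 0, 0], [0, 0, 0], [0, 0, 0], [0, 0, 0], [0, 0, 0]], linear=[[0.6, 0, 0.5], [0, 0, 0.4], [0, -1, 0], [0, -1, 0], [0, -1, 0], [0, -1, 0], [0, -1, 0], [0, -1, 0], [0, -1, 0], [0, 0, 0]], claw=[0, 0, 0, 0, 0, 0, 0, 0, 0, 0])

```text
clock: 3.75
ee_pos: [0.5051, -0.2359, 0.1193]
orientation: [0.994, -0.108, 0.0, -0.0]
ft_force: [-0.4, 0.5, -0.2]
finger_gap: -0.0003
grip_force: 0.0
```

Emit:
servo_tool(dr=[[0, 0, 0], [0, 0, 0], [0, 0, 0], [0, 0, 0]], linear=[[0, -1, 0], [0, -1, 0], [0, -1, 0], [0, 0, 0]], claw=[0, 0, 0, 0])

```text
clock: 4.15
ee_pos: [0.5116, -0.2065, 0.1192]
orientation: [0.994, -0.108, 0.0, -0.0]
ft_force: [0.3, -0.9, -0.0]
finger_gap: 0.0001
grip_force: 0.0
```

```bash
python3 - <<'E'
from cell import env
from h import *
s=env.get_state();T=R.from_quat(s['orientation'])
print(s['clock'],s['ee_pos'],s['ft_force'])
print("from old fin, cm tool:",T.inv().apply(np.array([.501,-.2515,.119])-s['ee_pos'])*100)
a=env.camera("top")[150:270,350:500,::-1];b=env.camera("side")[110:230,310:460,::-1]
cv2.imwrite("pics/c4.png",np.hstack([cv2.resize(a,(400,320)),cv2.resize(b,(400,320))]))
E
```

```text
4.15 [ 0.51156832 -0.20648506  0.11924198] [ 0.33299986 -0.91383296 -0.00261811]
from old fin, cm tool: [-0.06823261  4.62340454  0.01996827]
```

View pics/c4.png

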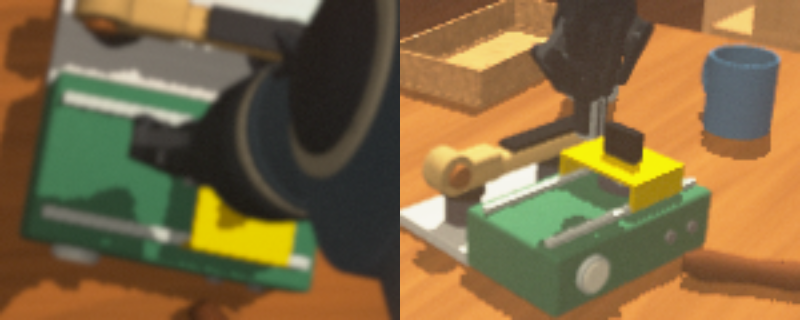

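The catch has not moved. Yellow is still at (245,230) in the top crop, and in the side crop the fingers stand behind (+x of) the fin at (600,130). The tool isn't where I assumed relative to the fin, so I'll triangulate the fingertip.

```bash
python3 - <<'E'
from cell import env
from h import *
P={n:env.camera_params(n) for n in("top","side")}
print({n:(P[n]["eye"].round(4).tolist(),P[n]["attitude"].round(4).tolist()) for n in P})
s=env.get_state();print(s['ee_pos'],s['joint_pos'])
for n,uvz in {"top":[(402,199,.097),(474,219,.106)]}.items():
    for u,v,z in uvz: print(n,plane(P[n],[(u,v)],z))
def proj(p,X):
    Rm=R.from_quat(p["attitude"]).inv().apply(np.array(X)-p["eye"])
    return cv2.projectPoints((Rm*[1,-1,-1]).reshape(1,1,3),np.zeros(3),np.zeros(3),np.array(p["camera_matrix"]),np.array(p["distortion"]))[0].ravel()
for n in P: print(n,"tip expected px",proj(P[n],s['ee_pos']-[0,0,.022]),"fin",proj(P[n],[.501,-.2515,.104]))
t=env.camera("top");sd=env.camera("side");w=env.camera("wrist")
a=cv2.resize(t[170:270,370:520,::-1],(390,260),interpolation=cv2.INTER_CUBIC);b=cv2.resize(sd[120:220,330:480,::-1],(390,260),interpolation=cv2.INTER_CUBIC)
c=cv2.resize(w[:,:,::-1],(480,300))
o=np.zeros((570,790,3),np.uint8);o[:260,:390]=a;o[:260,400:]=b;o[265:565,:480]=c
cv2.imwrite("pics/c5.png",o)
E
```

```text
{'top': ([0.4641, -0.0251, 0.7483], [-0.0386, 0.0495, 0.7149, -0.6964]), 'side': ([0.1068, 0.4882, 0.4688], [-0.1831, 0.4723, 0.8129, -0.2876])}
[ 0.51103765 -0.20846082  0.11921962] [ 0.43484271  0.39887698 -0.15686056  1.93081964  0.0835505   0.81799829
 -1.55606804]
top [[ 0.53996596 -0.1784616   0.097     ]]
top [[ 0.50097364 -0.29970598  0.106     ]]
top tip expected px [419.98367105 215.00618993] fin [446.07438433 219.82555073]
side tip expected px [379.86909216 170.36579145] fin [393.00592553 162.83555658]
```

View pics/c5.png

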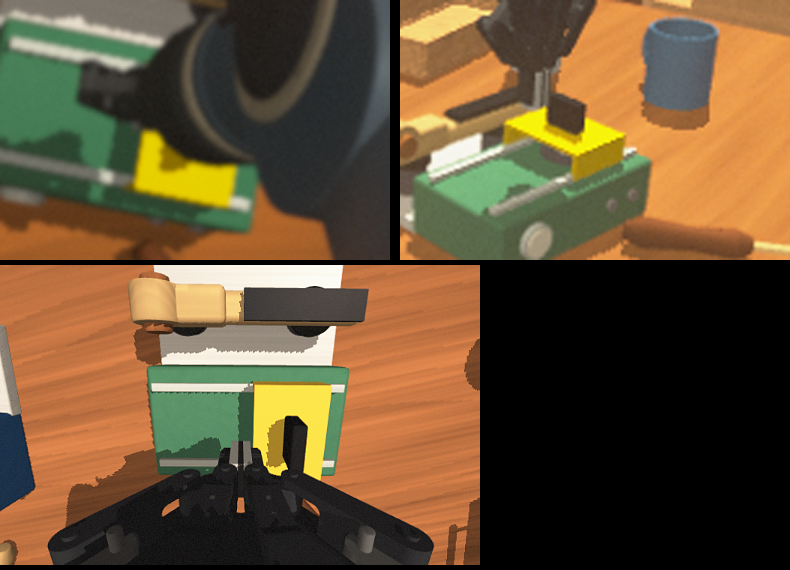

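The wrist view shows the closed tips at (242,450) and the fin beside them at (295,445). The fingers passed over or alongside the fin without moving it. I'll check the wrist pose against the scene.

```bash
cat >> h.py <<'E'
def proj(p,X):
    Rm=R.from_quat(p["attitude"]).inv().apply(np.array(X)-p["eye"])
    return cv2.projectPoints((Rm*[1,-1,-1]).reshape(1,1,3),np.zeros(3),np.zeros(3),np.array(p["camera_matrix"]),np.array(p["distortion"]))[0].ravel()
E
python3 - <<'E'
from cell import env
from h import *
P={n:env.camera_params(n) for n in("top","side","wrist")}
s=env.get_state();print(s['ee_pos'],P["wrist"]["eye"])
f=lambda a:(np.array(a)-[0,265])*640/480
for n in("tip",(242,443)),("fin top mid",(292,420)),:pass
w=P["wrist"]
# plate corners seen in wrist (view px -> full px), z .089 ; box corners z .06
c=f([(254,385),(331,385)]);print("plate +x corners",plane(w,c,.089).round(4))
b=f([(149,370),(348,370)]);print("box +x corners",plane(w,b,.06).round(4))
print("fin top far/near",plane(w,f([(291,417),(291,425)]),.119).round(4))
tip=s['ee_pos']-[0,0,.022]
print("tip expected wrist (view px)",proj(w,tip)*.75+[0,265], "fin exp",proj(w,[.501,-.2515,.119])*.75+[0,265])
# side: tip silver end seen
sp=np.array([(543-400)/2.6+330,103/2.6+120])
print("tri tip", cross(P["side"],sp,w,f([(242,445)])[0]))
E
```

```text
[ 0.5108126  -0.20927049  0.11920742] [ 0.57747914 -0.22411553  0.26375586]
plate +x corners [[ 0.5533 -0.2304  0.089 ]
 [ 0.5393 -0.2933  0.089 ]]
box +x corners [[ 0.5852 -0.1365  0.06  ]
 [ 0.5438 -0.3222  0.06  ]]
fin top far/near [[ 0.5291 -0.2507  0.119 ]
 [ 0.5231 -0.2498  0.119 ]]
tip expected wrist (view px) [240.30093339 440.27298455] fin exp [297.6827386  451.72966513]
tri tip (array([ 0.51033471, -0.21538926,  0.12059049]), np.float64(0.013245929029670627))
```

```bash
python3 - <<'E'
from cell import env
from h import *
p=env.camera_params("side")
for X,obs in(((.4828,-.3061),(411,147)),((.511,-.2085),(385,160))):
    print(X,"obs",obs,[(z,proj(p,[*X,z]).round(1).tolist()) for z in(.085,.106,.128,.14,.15)])
s=env.get_state();print(s['clock'],s['ee_pos'],s['ft_force'],s['finger_gap'])
im=env.camera("side")[130:190,350:430,::-1]
w=env.camera("wrist")[190:400,200:480,::-1]
cv2.imwrite("pics/c6.png",np.hstack([cv2.resize(im,(400,300),interpolation=cv2.INTER_NEAREST),cv2.resize(w,(400,300))]))
E
```

```text
(0.4828, -0.3061) obs (411, 147) [(0.085, [409.8, 164.5]), (0.106, [410.5, 156.8]), (0.128, [411.3, 148.5]), (0.14, [411.8, 143.9]), (0.15, [412.2, 140.0])]
(0.511, -0.2085) obs (385, 160) [(0.085, [379.6, 175.1]), (0.106, [380.1, 167.0]), (0.128, [380.6, 158.3]), (0.14, [380.9, 153.5]), (0.15, [381.1, 149.4])]
4.4 [ 0.5108126  -0.20927049  0.11920742] [-0.53578164 -0.63524294  1.0044961 ] 0.0002346159685222848
```

View pics/c6.png

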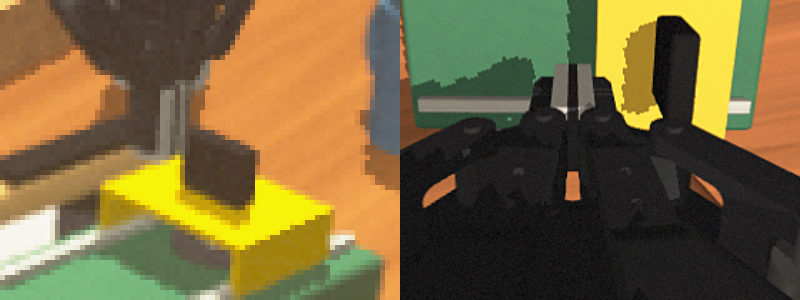

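The side crop shows the silver tips ending at about (175,158), above the plate's far edge. By the side view they sit higher than the pose implies. Before probing, I'll print where the side and wrist rays put the tip.

```bash
python3 - <<'E'
from cell import env
from h import *
p=env.camera_params("side");w=env.camera_params("wrist")
# tip ends: side (385,161); wrist c6 (575,65)->(200+(575-400)*.7,190+65*.7)
for z in(.085,.097,.11,.12,.13,.14,.15):
    print(z,plane(p,[(385,161)],z)[0,:2].round(4),plane(w,[(200+175*.7,190+65*.7)],z)[0,:2].round(4))
s=env.get_state();print(R.from_quat(s['orientation']).as_matrix().round(3).tolist(),s['joint_torque'].round(1) if hasattr(s['joint_torque'],'round') else s['joint_torque'])
# wrist check of independent scene points: fin base -x/+x ends, rail ends
f=lambda a:[(200+(u-400)*.7,190+v*.7) for u,v in a]
print("-x rail ends z.066",plane(w,f([(418,105),(752,107)]),.066).round(4).tolist())
print("fin top ends z.119",plane(w,f([(667,17),(683,32)]),.119).round(4).tolist())
print("yellow +y edge", plane(w,f([(597,0),(597,60)]),.089).round(4).tolist())
E
```

```text
0.085 [ 0.5437 -0.2879] [ 0.5043 -0.2092]
0.097 [ 0.53   -0.2637] [ 0.5092 -0.2102]
0.11 [ 0.5152 -0.2374] [ 0.5146 -0.2113]
0.12 [ 0.5039 -0.2172] [ 0.5186 -0.2121]
0.13 [ 0.4925 -0.1969] [ 0.5227 -0.213 ]
0.14 [ 0.4811 -0.1767] [ 0.5268 -0.2138]
0.15 [ 0.4697 -0.1565] [ 0.5309 -0.2146]
[[0.976, -0.218, -0.0], [-0.218, -0.976, -0.0], [0.0, 0.0, -1.0]] [ -0.1 -42.3  -1.1 -19.    0.    0.    0. ]
-x rail ends z.066 [[0.4922, -0.1181, 0.066], [0.4508, -0.2977, 0.066]]
fin top ends z.119 [[0.5297, -0.2502, 0.119], [0.5225, -0.2552, 0.119]]
yellow +y edge [[0.5345, -0.226, 0.089], [0.5062, -0.2202, 0.089]]
```

Each view sees a different face of the 22 mm wide pads, 11 mm either side of centre. Allowing for that, both rays put the tip at z ≈ 0.12, about level with the TCP, so the fingers passed just over the fin. I'll go back over it, then descend on the -y side in small steps while watching the force.

Emit:
servo_tool(dr=[[0, 0, 0], [0, 0, 0], [0, 0, 0], [0, 0, 0], [0, 0, 0], [0, 0, 0], [0, 0, 0]], linear=[[0, 0, -3], [0, 0, 0], [0, 3.5, 0], [0, 4, 0], [0, 0, 0], [0, 0, 3.3], [0, 0, 0]], claw=[0, 0, 0, 0, 0, 0, 0])

```text
clock: 5.2
ee_pos: [0.4917, -0.2809, 0.1127]
orientation: [0.994, -0.11, -0.004, -0.001]
ft_force: [-0.6, -0.0, -0.7]
finger_gap: 0.0004
grip_force: 0.0
```

Emit:
servo_tool(dr=[[0, 0, 0], [0, 0, 0]], linear=[[0, 0, 0.4], [0, 0, 0]], claw=[0, 0])

```text
clock: 5.4
ee_pos: [0.495, -0.2817, 0.1125]
orientation: [0.994, -0.109, 0.0, 0.0]
ft_force: [0.8, 0.8, 0.0]
finger_gap: -0.0004
grip_force: 0.0
```

```bash
python3 - <<'E'
from cell import env
from h import *
s=env.get_state();T=R.from_quat(s['orientation'])
print(s['clock'],s['ee_pos'],s['ft_force'])
print("to fin, cm tool:",T.inv().apply(np.array([.501,-.2515,.119])-s['ee_pos'])*100)
a=env.camera("side")[120:190,350:440,::-1];w=env.camera("wrist")[190:400,200:480,::-1]
cv2.imwrite("pics/c7.png",np.hstack([cv2.resize(a,(400,310),interpolation=cv2.INTER_NEAREST),cv2.resize(w,(400,310))]))
E
```

```text
5.4 [ 0.49501251 -0.28165834  0.11253731] [0.75720217 0.82673777 0.02212763]
to fin, cm tool: [-0.06843216 -3.07391813 -0.64634733]
```

View pics/c7.png

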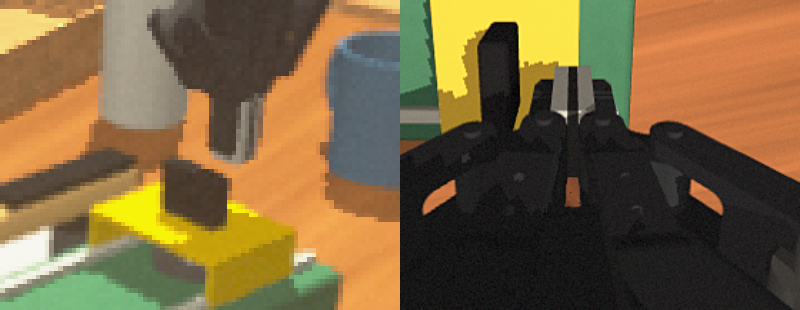

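The side crop shows the tip at (233,163), which puts it at z ≈ 0.11, still well above the plate and on the -y side of the fin at (195,195). So the tips do sit roughly at TCP height, and I can go about 9 mm lower.

Emit:
servo_tool(dr=[[0, 0, 0], [0, 0, 0]], linear=[[0, 0, 0.4], [0, 0, 0]], claw=[0, 0])

```text
clock: 5.7
ee_pos: [0.4947, -0.2818, 0.1083]
orientation: [0.994, -0.109, 0.0, 0.0]
ft_force: [-0.5, -0.1, -0.2]
finger_gap: -0.0
grip_force: 0.0
```

Emit:
servo_tool(dr=[[0, 0, 0], [0, 0, 0], [0, 0, 0]], linear=[[0, 0, 0.2], [0, 0, 0], [0, 0, 0]], claw=[0, 0, 0])

```text
clock: 6.0
ee_pos: [0.4947, -0.2819, 0.1062]
orientation: [0.994, -0.109, -0.0, 0.0]
ft_force: [0.2, -1.1, 0.0]
finger_gap: 0.0
grip_force: 0.0
```

There's no contact even though the nominal tip would be below the plate, which confirms the offset. Pushing now.

Emit:
servo_tool(dr=[[0, 0, 0], [0, 0, 0], [0, 0, 0], [0, 0, 0], [0, 0, 0], [0, 0, 0]], linear=[[0, 0, 0.3], [0, -1, 0], [0, -1, 0], [0, -1, 0], [0, -1, 0], [0, 0, 0]], claw=[0, 0, 0, 0, 0, 0])

```text
clock: 6.6
ee_pos: [0.504, -0.2403, 0.1033]
orientation: [0.994, -0.108, 0.0, -0.001]
ft_force: [-0.0, -0.1, -1.7]
finger_gap: 0.0001
grip_force: 0.0
```

```bash
cat > track.py <<'E'
from cell import env
from h import *
s=env.get_state();T=R.from_quat(s['orientation'])
p=env.camera_params("side")
im=env.camera("side")[:,:,::-1];hsv=cv2.cvtColor(np.ascontiguousarray(im),cv2.COLOR_BGR2HSV)
w=np.zeros(im.shape[:2],np.uint8);w[140:240,300:440]=1
y=cv2.inRange(hsv,(22,150,150),(35,255,255))*w
print(s['clock'],s['ee_pos'],s['ft_force'],"yellow side",cen(y),y.sum()//255)
ey=np.array([.2164,.9763])
for d in(0,20,40,60,72,80): print(d,proj(p,[.501+d/1e3*ey[0],-.2515+d/1e3*ey[1],.089]).round(1),end=" ")
E
python3 track.py
```

```text
6.6 [ 0.50402267 -0.24027179  0.10328173] [-0.01379412 -0.06758843 -1.72244432] yellow side (385.81923714759535, 177.6799336650083) 603
0 [392.6 168.5] 20 [386.9 170.8] 40 [381.1 173.1] 60 [375.1 175.5] 72 [371.4 176.9] 80 [369.  177.9]
```

Emit:
servo_tool(dr=[[0, 0, 0], [0, 0, 0], [0, 0, 0], [0, 0, 0], [0, 0, 0]], linear=[[0, -1, 0], [0, -1, 0], [0, -1, 0], [0, -1, 0], [0, 0, 0]], claw=[0, 0, 0, 0, 0])

```text
clock: 7.15
ee_pos: [0.5128, -0.2014, 0.1034]
orientation: [0.994, -0.108, 0.0, -0.001]
ft_force: [-0.8, 0.8, 1.3]
finger_gap: -0.0
grip_force: 0.0
```

Emit:
servo_tool(dr=[[0, 0, 0], [0, 0, 0], [0, 0, 0]], linear=[[0, -0.5, 0], [0, -0.4, 0], [0, 0, 0]], claw=[0, 0, 0])

```text
clock: 7.45
ee_pos: [0.5126, -0.2002, 0.1033]
orientation: [0.994, -0.111, -0.0, 0.003]
ft_force: [-1.3, -10.6, 0.3]
finger_gap: -0.0002
grip_force: 5.4
```

```bash
python3 track.py
```

```text
7.45 [ 0.51263355 -0.20024728  0.10331696] [ -1.26121124 -10.61243422   0.31677871] yellow side (373.9166666666667, 182.55092592592592) 648
0 [392.6 168.5] 20 [386.9 170.8] 40 [381.1 173.1] 60 [375.1 175.5] 72 [371.4 176.9] 80 [369.  177.9]
```

The catch hit its end stop: 10.6 N, and the tool stalled about 72 mm of fin travel from where it started. I'll back off, lift and look for the red button.

Emit:
servo_tool(dr=[[0, 0, 0], [0, 0, 0], [0, 0, 0], [0, 0, 0], [0, 0, 0], [0, 0, 0], [0, 0, 0], [0, 0, 0]], linear=[[0, 1, 0], [0, 1, 0], [0, 0, -2], [0, 0, -2], [0, 2.5, 0], [0, 2.5, 0], [0, 0, 0], [0, 0, 0]], claw=[0, 0, 0, 0, 0, 0, 0, 0])

```text
clock: 8.3
ee_pos: [0.4985, -0.2634, 0.143]
orientation: [0.994, -0.11, -0.0, -0.0]
ft_force: [0.2, 1.0, 0.4]
finger_gap: -0.0001
grip_force: 0.0
```

```bash
python3 track.py; cat > red.py <<'E'
from cell import env
from h import *
s=env.get_state();T=R.from_quat(s['orientation'])
p=env.camera_params("wrist")
im=np.ascontiguousarray(env.camera("wrist")[:,:,::-1]);hsv=cv2.cvtColor(im,cv2.COLOR_BGR2HSV)
m=cv2.inRange(hsv,(0,170,80),(6,255,255))|cv2.inRange(hsv,(172,150,60),(180,255,255))
m=cv2.morphologyEx(m,cv2.MORPH_OPEN,np.ones((3,3)))
for c in cv2.findContours(m,0,1)[0]:
    if cv2.contourArea(c)>60:
        (u,v),r=cv2.minEnclosingCircle(c);q=plane(p,c.reshape(-1,2),.08)
        print("red",u,v,r,cv2.contourArea(c),"ctr",plane(p,[(u,v)],.08),"x",q[:,0].min(),q[:,0].max(),"y",q[:,1].min(),q[:,1].max())
print(s['clock'],s['ee_pos'],s['ft_force'])
print("to button, cm tool:",T.inv().apply(np.array([.4993,-.2593,.085])-s['ee_pos'])*100)
cv2.imwrite("pics/w8.png",im)
E
python3 red.py
```

```text
8.3 [ 0.49849883 -0.26335136  0.14299175] [0.21964319 1.049132   0.44000685] yellow side (374.0669710806697, 182.5738203957382) 657
0 [392.6 168.5] 20 [386.9 170.8] 40 [381.1 173.1] 60 [375.1 175.5] 72 [371.4 176.9] 80 [369.  177.9] red 317.131591796875 211.26315307617188 22.444923400878906 1483.0 ctr [[ 0.50131488 -0.26030446  0.08      ]] x 0.4833858164763213 0.5189488697231852 y -0.27753904960952824 -0.24270437697086678
8.35 [ 0.49884927 -0.26248733  0.14299792] [-0.15798327 -0.25190282  0.89049324]
to button, cm tool: [-0.02265862 -0.31437935  5.8001608 ]
```

View pics/w8.png

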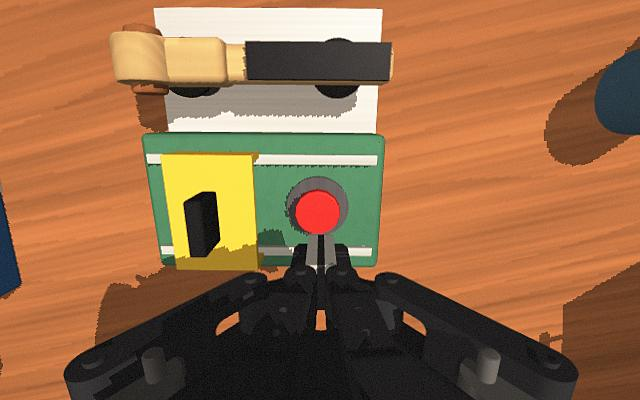

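The wrist view shows the catch open on the left with its fin at (200,225). The red button is fully uncovered at (317,211), which works out to (0.501, -0.260) and about 35 mm across. Next I'll centre over it and descend gently.

Emit:
servo_tool(dr=[[0, 0, 0], [0, 0, 0], [0, 0, 0], [0, 0, 0], [0, 0, 0], [0, 0, 0]], linear=[[0.2, -0.3, 1], [0, 0, 1.5], [0, 0, 1.5], [0, 0, 1.2], [0, 0, 0], [0, 0, 0]], claw=[0, 0, 0, 0, 0, 0])

```text
clock: 9.0
ee_pos: [0.5017, -0.2604, 0.091]
orientation: [0.994, -0.109, -0.0, -0.0]
ft_force: [0.1, -0.6, 1.0]
finger_gap: 0.0001
grip_force: 0.0
```

Emit:
servo_tool(dr=[[0, 0, 0], [0, 0, 0], [0, 0, 0]], linear=[[0, 0, 0.4], [0, 0, 0], [0, 0, 0]], claw=[0, 0, 0])

```text
clock: 9.3
ee_pos: [0.5016, -0.261, 0.0876]
orientation: [0.994, -0.109, 0.0, 0.0]
ft_force: [0.9, 0.3, 0.2]
finger_gap: -0.0
grip_force: 0.0
```

Emit:
servo_tool(dr=[[0, 0, 0], [0, 0, 0], [0, 0, 0]], linear=[[0, 0, 0.3], [0, 0, 0], [0, 0, 0]], claw=[0, 0, 0])

```text
clock: 9.6
ee_pos: [0.5014, -0.2609, 0.0842]
orientation: [0.994, -0.109, 0.0, 0.0]
ft_force: [0.6, -0.4, 0.9]
finger_gap: 0.0001
grip_force: 0.0
```

Emit:
servo_tool(dr=[[0, 0, 0], [0, 0, 0], [0, 0, 0]], linear=[[0, 0, 0.3], [0, 0, 0], [0, 0, 0]], claw=[0, 0, 0])

```text
clock: 9.9
ee_pos: [0.5013, -0.2608, 0.0811]
orientation: [0.994, -0.109, -0.0, -0.0]
ft_force: [-0.7, -0.2, -0.0]
finger_gap: 0.0002
grip_force: 0.0
```

Emit:
servo_tool(dr=[[0, 0, 0], [0, 0, 0], [0, 0, 0]], linear=[[0, 0, 0.3], [0, 0, 0], [0, 0, 0]], claw=[0, 0, 0])

```text
clock: 10.2
ee_pos: [0.5013, -0.2608, 0.0781]
orientation: [0.994, -0.109, -0.0, -0.0]
ft_force: [0.3, -0.0, 0.5]
finger_gap: 0.0003
grip_force: 0.0
```

Emit:
servo_tool(dr=[[0, 0, 0], [0, 0, 0], [0, 0, 0]], linear=[[0, 0, 0.3], [0, 0, 0], [0, 0, 0]], claw=[0, 0, 0])

```text
clock: 10.5
ee_pos: [0.5017, -0.261, 0.0755]
orientation: [0.994, -0.109, 0.0, 0.0]
ft_force: [0.0, -0.2, 1.3]
finger_gap: 0.0001
grip_force: 0.9
```

Emit:
servo_tool(dr=[[0, 0, 0], [0, 0, 0], [0, 0, 0]], linear=[[0, 0, 0.2], [0, 0, 0], [0, 0, 0]], claw=[0, 0, 0])

```text
clock: 10.8
ee_pos: [0.5017, -0.261, 0.0735]
orientation: [0.994, -0.109, 0.0, 0.0]
ft_force: [0.1, 1.0, 2.8]
finger_gap: 0.0002
grip_force: 1.5
```

```bash
python3 red.py
```

```text
red 318.95684814453125 249.34771728515625 31.18143081665039 882.0 ctr [[ 0.50444919 -0.26078036  0.08      ]] x 0.4992710566705656 0.5214000942282763 y -0.2775353494183907 -0.24372271949374327
10.8 [ 0.50169988 -0.26099068  0.07345726] [0.09968782 0.99477698 2.81382984]
to button, cm tool: [-0.27011996 -0.11268927 -1.15449672]
```

Emit:
servo_tool(dr=[[0, 0, 0], [0, 0, 0], [0, 0, 0]], linear=[[0, 0, 0.3], [0, 0, 0], [0, 0, 0]], claw=[0, 0, 0])

```text
clock: 11.15
ee_pos: [0.5017, -0.261, 0.0709]
orientation: [0.994, -0.109, 0.0, 0.0]
ft_force: [-1.4, 0.4, 8.3]
finger_gap: -0.0
grip_force: 4.2
```

Emit:
servo_tool(dr=[[0, 0, 0], [0, 0, 0], [0, 0, 0]], linear=[[0, 0, 0.2], [0, 0, 0], [0, 0, 0]], claw=[0, 0, 0])

```text
clock: 11.45
ee_pos: [0.5019, -0.261, 0.0707]
orientation: [0.994, -0.109, 0.0, 0.0]
ft_force: [-4.5, 1.8, 20.3]
finger_gap: -0.0001
grip_force: 10.1
```

Emit:
servo_tool(dr=[[0, 0, 0], [0, 0, 0], [0, 0, 0]], linear=[[0, 0, 0.2], [0, 0, 0], [0, 0, 0]], claw=[0, 0, 0])

```text
clock: 11.75
ee_pos: [0.5019, -0.2611, 0.0704]
orientation: [0.994, -0.109, 0.0, 0.0]
ft_force: [-8.5, 3.1, 32.9]
finger_gap: -0.0002
grip_force: 16.1
```

The button is at its stop. The force climbs steeply while z holds at 0.0705. Now I'll retreat straight up.

Emit:
servo_tool(dr=[[0, 0, 0], [0, 0, 0], [0, 0, 0], [0, 0, 0], [0, 0, 0], [0, 0, 0], [0, 0, 0], [0, 0, 0], [0, 0, 0]], linear=[[0, 0, -0.5], [0, 0, -1], [0, 0, -2], [0, 0, -3], [0, 0, -3], [0, 0, -3], [0, 0, 0], [0, 0, 0], [0, 0, 0]], claw=[0, 0, 0, 0, 0, 0, 0, 0, 0])

```text
clock: 12.65
ee_pos: [0.5003, -0.2604, 0.1897]
orientation: [0.994, -0.109, -0.002, -0.0]
ft_force: [-0.3, 0.3, -0.6]
finger_gap: 0.0003
grip_force: 0.0
```

```bash
python3 red.py; python3 track.py; python3 - <<'E'
from cell import env
from h import *
w=env.camera_params("wrist");hsv=cv2.cvtColor(env.camera("wrist"),cv2.COLOR_RGB2HSV)
y=cv2.inRange(hsv,(22,150,90),(35,255,255));c=max(cv2.findContours(y,0,1)[0],key=cv2.contourArea)
q=plane(w,c.reshape(-1,2),.089)[:,:2]-[.5013,-.2603]
print("hood near edge from button (mm)",np.percentile(q@[.2164,.9763],[1,5,99])*1e3)
E
```

```text
red 320.08209228515625 197.26119995117188 18.69123649597168 1031.0 ctr [[ 0.50093188 -0.26012637  0.08      ]] x 0.4829176026095934 0.5185099872807654 y -0.2774374464626999 -0.24263345280170298
12.65 [ 0.50026832 -0.26041262  0.1896746 ] [-0.27697548  0.27819974 -0.61970607]
to button, cm tool: [-0.08612833 -0.08123056 10.46782982]
12.7 [ 0.50030844 -0.26040814  0.1895616 ] [ 0.33686899  0.18949616 -0.26859191] yellow side (374.02756508422664, 182.48238897396632) 653
0 [392.6 168.5] 20 [386.9 170.8] 40 [381.1 173.1] 60 [375.1 175.5] 72 [371.4 176.9] 80 [369.  177.9] hood near edge from button (mm) [ 46.09796963  46.75933431 112.331861  ]
```

The hood edge measures 46–47 mm from the button, against 47 mm when fully open. The button is back up and the robot is touching nothing, so I'll hand in.

```bash
python3 -c "
from cell import env
print(env.sign_off())"
```

```text
the job is handed in; nothing more can be done
None
```

The green station's catch is fully open and its button was pressed to the stop and sprang back; the blue catch wasn't touched, and I handed the job in at about 12.8 s (one early push passed just over the fin without moving it).

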